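# Latch the open instrument case

### The arm

A 7-joint arm with a two-finger parallel gripper is mounted at the origin on a cart in front of the work surface, level with it; the furniture and walls round the work are solid. World frame = base frame: x ahead of the robot, y to its left, z up, the work surface at z = 0. Lengths are in m, angles in rad, forces in N, time in s.
With the tool pointing down it reaches from about 0.4 to 0.85 m from the base axis. Payload 4.5 kg.
Tool frame: the origin (TCP) lies midway between the tips of the shut fingers; the grasp point (between the pads) lies 19 mm behind it; z points along the fingers, y is the line along which they close (so a half turn about z gives the same grasp; the last joint's range is limited). The gripper opens to 88 mm and grips with 3 to 60 N. Pads are 18 mm wide; open, the fingers measure 123 mm over their backs; the gripper's body (75 mm by 187 mm) begins 45 mm behind the grasp point.
Start: joints at [-1.281, 0.689, -0.195, 1.565, 0.157, 0.902, -0.215], TCP at [0.158, 0.605, 0.239] pointing down, gripper open.
Joint ranges: [-3.01, 3.01], [-0.46, 2.08], [-1.47, 1.51], [0.13, 2.56], [-1, 4.14], [0.04, 2.09], [-2.66, 2.66]. Speed limits (rad/s): [2.57, 2.57, 3.14, 3.14, 3.14, 3.14, 3.14].

### API

Orientations are given as a unit quaternion [x, y, z, w].
In Python, from plant import r gives the robot as it stands. The module is installed in compiled form; this text tells all that it offers.
- The arm moves only by the tool step_arm, never from a script. Its argument "series" is a list of rows, each a list of 7 numbers: the shift along the world's x, y, z in mm, then the turn, a rotation vector about the world's x, y, z in rad, then the closure, from 0 (fully open) to 1 (shut). A call has 1 to 20 rows; each row shifts and turns the commanded pose from where the row before left it; what a row does not reach is not made up. A row lasts 1/10 s, in which the tool goes at most 50 mm and 8.59 degrees, less where a joint would pass 70% of its speed; a pose out of reach is approached as far as the arm can. A call is refused whole if a number of a shift passes 50 or a number of a turn 0.15, either way. A call with a gripper value outside its range is refused whole. The fingers move at their own pace and stop on an object; "force" is the grip in N (left out, the last holds). Time passes only in rows, so rows that do not move let the fingers close. It gives the time, the measured TCP pose, the force, the opening and the grip force at its end, in the units of the state.
- r.get_state(): the state, without advancing time (a new reading comes with each control period).
- r.snapshot(name): name is "side" or "top"; returns (picture, depth): 400x640x3 uint8, blue, green, red; 400x640 float32, m along the optical axis (not along the pixel's ray), 0 where there is no reading.
- r.get_calibration(name): a dict with "intrinsics" (3x3 intrinsics, pixels), "dist_coeffs" ([k1, k2, p1, p2, k3] as OpenCV has them; the pictures are not rectified), "pose" (4x4, takes a point from camera to world coordinates). Camera axes: x right, y up, looking along -z (the intrinsics and any distortion apply to the point x, -y, -z); pixel columns grow to the right and rows downward; lengths in m; the calibration is good to about 2 mm. A picture is of the moment at which its call begins. get_calibration takes no time and is no camera call.
- r.finish_job(): hands the job in; it is judged then, once.
The state is a dict: "clock": time; "q": joint angles; "qd": joint speeds; "joint_torque": joint torques, N m; "tool_pos": TCP position; "eef_rot": TCP orientation; "contact_force": force on the tool from outside, world axes, zero at the start; "moment": the same for the moment, N m; "opening": opening from 0.0 (shut) to 1.0 (fully open); "finger_force": force on a finger pad.
Only numpy, scipy, OpenCV 4.12 (cv2) and the standard library are available. Lean on these libraries where they do the work, as an engineer would, in place of code of your own. Each camera call takes 0.05 s, during which the arm holds its last target. There are 200 camera calls.

### The job

One of the three black instrument cases on the bench was left unlatched: its lid stands a little open and its steel catch sticks out at the front. Find it, press its lid fully shut and snap its catch in flat against the front of the case. Leave the other two cases shut and latched.

Things in the scene. Friction and masses are not known exactly. Their poses are not given: they have to be found in the camera images.
- catch_a (a point): Middle of the pivot of the catch of one of three alike cases, fixed, at left, middle or right, yaw up to 20 deg, front to the robot. Catch: steel flap 26 mm wide, 34 long, on the middle of the lid's front edge; pivot 5 mm before the lid's face, 58 mm above the table with lid shut. Axes: y level along pivot and case width; z from free end to pivot; when latched z is up, x level into the case.
- catch_b (a point): The same on the second case. Latched: flap hangs upright, flat on the case front (z up). Unlatched: it sticks out towards the robot, z leaning 60 deg or more, lid 18 to 36 mm up in front. Lid and flap are stiff and stay where left; pressing about 3 to 5 N down on the lid near its front, or 1 to 2 N on the flap's end, turns them.
- catch_c (a point): The same on the third case. Each case: black, 100 mm deep, 140 wide, 70 high when shut (tray 50, lid 20; the lid's flat top is 12 mm above the pivot), lid hinged at the far side; a thin steel carrying bar, top 12 mm above the lid, lies across it 70 mm behind the front edge.

How it is judged:
At the end, for the whole second after the job is handed in: all three catches hang flat against their cases (within 10 degrees of upright) and all three lids are shut (pivots of the catches within 10 mm of their shut height) (angle between each of catch_a, catch_b, catch_c's own z axis and vertical below 0.175 rad and height (world z) of each of catch_a, catch_b, catch_c below 0.068 m); the robot touches nothing.
It fails at once if one of the two cases that were latched is opened or unlatched (angle between any of catch_b, catch_c's own z axis and vertical above 0.3 rad or height (world z) of any of catch_b, catch_c above 0.072 m).
It also fails if it takes over 32 s, if anything falls off the work surface, if the arm or the gripper's body presses on something with over 40 N, if the wrist force passes 120 N, or if a joint passes its speed limit or range.

## Working session

There is one attempt and no reset: what is moved stays moved. The work goes in short steps, Python scripts to look and compute and a tool call to move; the robot and the scene stay as the last step left them, time stands still between calls to the robot, and variables do not carry over. Pictures are saved under pics/ and viewed, at most 10 in all, crops included, and the job is handed in when it is done.

Besides the shell and the picture viewer there is one more tool, called after "Emit:" by a JSON object that holds its "api" and its "payload". step_arm: Moves the arm, as the interface text tells. Its arguments: {"type":"object","properties":{"series":{"type":"array"},"force":{"type":"number"}},"required":["series"]}

```bash
mkdir -p pics
cat > h.py <<'E'
from plant import r
import numpy as np, cv2
def snap(n):
    im,d=r.snapshot(n); c=r.get_calibration(n)
    return im,d,c
def world(c,d):
    K=np.array(c["intrinsics"],float);D=np.array(c["dist_coeffs"],float);T=np.array(c["pose"])
    h,w=d.shape
    u,v=np.meshgrid(np.arange(w),np.arange(h))
    p=cv2.undistortPoints(np.stack([u,v],-1).reshape(-1,1,2).astype(np.float64),K,D).reshape(h,w,2)
    P=np.stack([p[...,0]*d,-p[...,1]*d,-d],-1)
    return P@T[:3,:3].T+T[:3,3]
E
python3 - <<'E'
from h import *
for n in("side","top"):
    im,d,c=snap(n); cv2.imwrite(f"pics/{n}0.png",im); W=world(c,d); np.savez(f"{n}0.npz",im=im,d=d,W=W)
    print(n,np.array(c["pose"]).round(3),(d>0).mean())
print(r.get_state())
E
```

```text
side [[ 0.987  0.096 -0.127  0.355]
 [-0.158  0.477 -0.865 -0.931]
 [-0.022  0.874  0.486  0.624]
 [ 0.     0.     0.     1.   ]] 0.98049609375
top [[-0.106  0.973 -0.205  0.21 ]
 [-0.994 -0.104  0.017 -0.026]
 [-0.005  0.206  0.979  1.374]
 [ 0.     0.     0.     1.   ]] 0.99618359375
{'clock': 0.1, 'q': array([-1.28118235,  0.68987446, -0.19453865,  1.56619177,  0.15727165,
        0.90253227, -0.2150755 ]), 'qd': array([-1.97449853e-03, -1.95317640e-03,  2.30898523e-04, -4.82718406e-03,
       -8.26950594e-04, -8.57074429e-04,  6.06117926e-05]), 'joint_torque': array([-3.13419943e-03, -5.28502500e+01, -1.27139971e+00, -1.53838187e+01,
       -5.25350519e-02,  2.03994918e-03,  4.03961144e-05]), 'tool_pos': array([0.15803223, 0.60411894, 0.23801959]), 'eef_rot': array([ 1.27513032e-01,  9.91836566e-01, -8.06581362e-04, -5.84882663e-05]), 'contact_force': array([-0.8020766 , -0.21054466, -0.72140018]), 'moment': array([0.01069425, 0.01048081, 0.0161767 ]), 'finger_force': 0.0, 'opening': 1.0006536717686019}
```

View pics/side0.png

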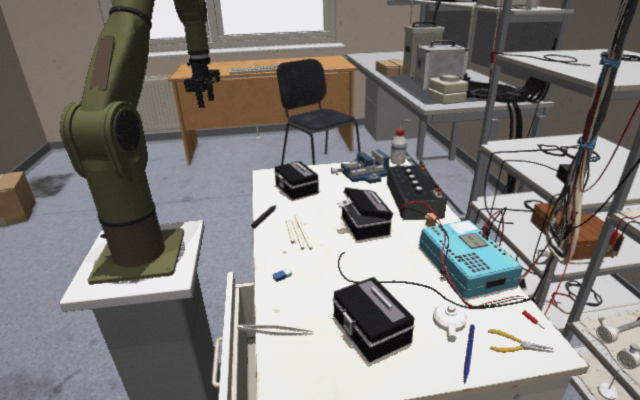

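View pics/top0.png

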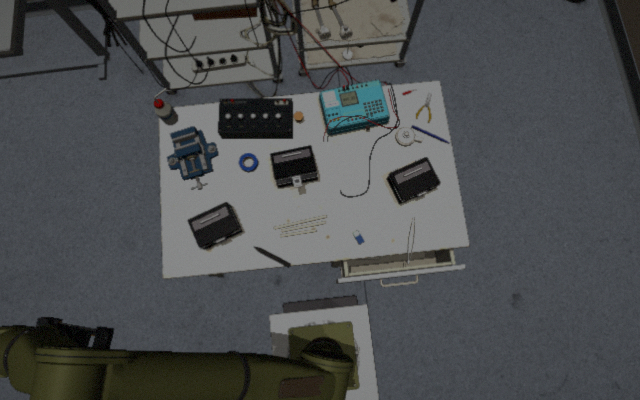

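The middle case is open: its lid is raised and the flap sticks out, at about (298,184) in the top view and (346,203) in the side view. The left and right cases are shut.

Run:
```python
import numpy as np,cv2
t=np.load("top0.npz");s=np.load("side0.npz")
W=t["W"];im=t["im"]
np.set_printoptions(linewidth=250)
for k in range(144,196,3): print(k,[tuple((W[k,c]*1000).astype(int)) for c in (280,290,298,306,314)],)
m=(W[...,2]>.03)&(W[...,2]<.2)
m[:145]=0;m[195:]=0;m[:,:268]=0;m[:,325:]=0
# lid: dark pixels above z .06
g=im.max(2)
P=W[m&(g<70)&(W[...,2]>.065)]; 
A=np.c_[P[:,:2],np.ones(len(P))]
for _ in range(4):
    k=np.linalg.lstsq(A,P[:,2],rcond=None)[0];e=P[:,2]-A@k; ok=abs(e)<.004; P=P[ok];A=A[ok]
print("lid plane",k,len(P),P.min(0),P.max(0)); print(cv2.minAreaRect((P[:,:2]*1000).astype(np.float32)))
print("table z",np.median(W[205:215,330:350,2]))
a=im[135:205,255:345];cv2.imwrite("pics/c1.png",cv2.resize(a,None,fx=6,fy=6,interpolation=2))
b=s["im"][175:245,325:405];S=s["W"]
cv2.imwrite("pics/c2.png",cv2.resize(b,None,fx=7,fy=7,interpolation=2))
f=(s["im"].min(2)>70)
mm=(S[...,2]>.03)&(S[...,2]<.12)&f; mm[:190]=0;mm[215:]=0;mm[:,:335]=0;mm[:,362:]=0
for q in np.argwhere(mm)[::4]: print(q,(S[tuple(q)]*1000).astype(int),s["im"][tuple(q)])
```

```text
144 [(np.int64(722), np.int64(73), np.int64(-1)), (np.int64(719), np.int64(38), np.int64(-3)), (np.int64(713), np.int64(10), np.int64(3)), (np.int64(714), np.int64(-17), np.int64(-7)), (np.int64(708), np.int64(-45), np.int64(1))]
147 [(np.int64(709), np.int64(73), np.int64(4)), (np.int64(704), np.int64(38), np.int64(7)), (np.int64(702), np.int64(11), np.int64(3)), (np.int64(674), np.int64(-16), np.int64(73)), (np.int64(698), np.int64(-44), np.int64(-1))]
150 [(np.int64(700), np.int64(75), np.int64(-2)), (np.int64(670), np.int64(36), np.int64(71)), (np.int64(669), np.int64(10), np.int64(66)), (np.int64(664), np.int64(-15), np.int64(74)), (np.int64(687), np.int64(-43), np.int64(-2))]
153 [(np.int64(664), np.int64(70), np.int64(68)), (np.int64(657), np.int64(37), np.int64(78)), (np.int64(651), np.int64(10), np.int64(88)), (np.int64(650), np.int64(-14), np.int64(84)), (np.int64(676), np.int64(-41), np.int64(-1))]
156 [(np.int64(650), np.int64(70), np.int64(80)), (np.int64(648), np.int64(38), np.int64(76)), (np.int64(642), np.int64(12), np.int64(85)), (np.int64(640), np.int64(-13), np.int
[... 3931 characters left out ...]
130 132]
[203 348] [568  10  89] [191 190 194]
[204 338] [542  20  83] [188 189 193]
[204 342] [552  16  84] [211 209 213]
[204 346] [562   9  87] [175 174 179]
[205 340] [546  13  83] [203 201 205]
[205 344] [557  12  83] [166 165 168]
[205 352] [597  86  38] [83 83 85]
[206 342] [551  10  81] [155 154 157]
[206 352] [596  80  38] [77 78 79]
[207 342] [568  90  32] [86 87 87]
[207 353] [598  78  35] [90 90 93]
[208 345] [569  56  47] [108 109 111]
[208 355] [582 -11  84] [94 94 95]
[209 355] [582 -13  82] [95 95 96]
[210 347] [572  42  49] [83 81 84]
[211 346] [571  50  41] [71 72 72]
[212 356] [600  46  36] [73 73 76]
[213 358] [585 -35  82] [ 98  98 101]
[214 360] [588 -42  83] [78 76 76]
```

View pics/c1.png

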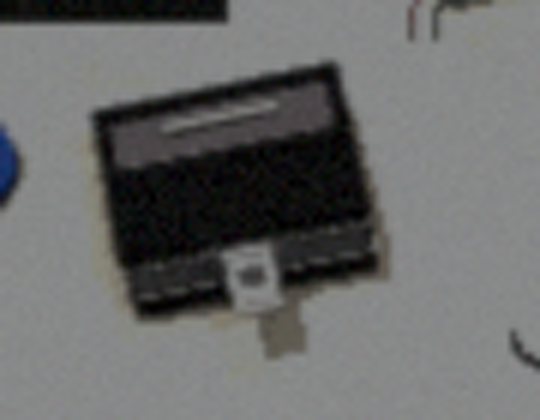

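View pics/c2.png

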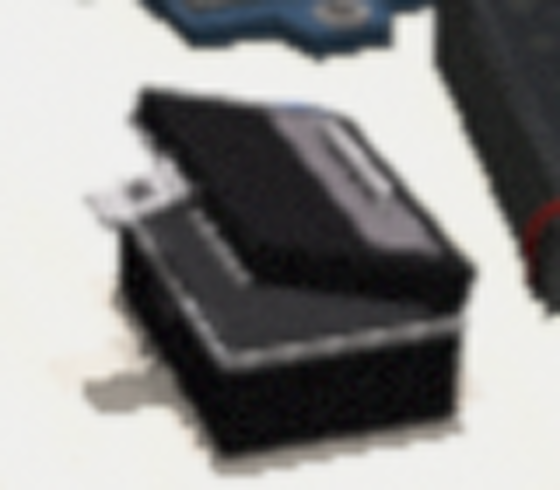

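Middle case: the lid is about 16° open, its front top edge is at x≈571, z≈98, and the case yaw is about +6°. The flap is near (552,21,85). I'll go above the lid front with the fingers shut.

Emit:
{"api": "step_arm", "payload": {"series": [[24, -32, 0, 0, 0, 0.02, 1], [24, -32, 0, 0, 0, 0.02, 1], [24, -32, 0, 0, 0, 0.02, 1], [24, -32, 0, 0, 0, 0.02, 1], [24, -32, 0, 0, 0, 0.02, 1], [24, -32, 0, 0, 0, 0.02, 1], [24, -32, 0, 0, 0, 0.02, 1], [24, -32, 0, 0, 0, 0.02, 1], [24, -32, 0, 0, 0, 0.02, 1], [24, -32, 0, 0, 0, 0.02, 1], [24, -32, 0, 0, 0, 0.02, 1], [24, -32, 0, 0, 0, 0.02, 1], [24, -32, 0, 0, 0, 0.02, 1], [24, -32, 0, 0, 0, 0.02, 1], [24, -32, 0, 0, 0, 0.02, 1], [24, -32, 0, 0, 0, 0.02, 1], [24, -32, 0, 0, 0, 0.02, 1], [18, -33, 0, 0, 0, 0.02, 1], [0, 0, 0, 0, 0, 0, 1]], "force": 30}}

```text
clock: 2.0
tool_pos: [0.5861, 0.0203, 0.2378]
eef_rot: [-0.047, 0.999, -0.002, 0.0]
contact_force: [0.4, -0.5, -0.5]
opening: 0.005
finger_force: 0.0
```

Emit:
{"api": "step_arm", "payload": {"series": [[0, 3, -40, 0, 0, 0, 1], [0, 3, -40, 0, 0, 0, 1], [0, 0, -40, 0, 0, 0, 1], [0, 0, -10, 0, 0, 0, 1], [0, 0, -8, 0, 0, 0, 1], [0, 0, -6, 0, 0, 0, 1], [0, 0, -6, 0, 0, 0, 1], [0, 0, -5, 0, 0, 0, 1], [0, 0, -5, 0, 0, 0, 1], [0, 0, -4, 0, 0, 0, 1], [0, 0, -3, 0, 0, 0, 1], [0, 0, -2, 0, 0, 0, 1], [0, 0, 0, 0, 0, 0, 1], [0, 0, 0, 0, 0, 0, 1]]}}

```text
clock: 3.4
tool_pos: [0.5841, 0.0336, 0.0704]
eef_rot: [-0.052, 0.999, -0.0, 0.0]
contact_force: [-2.6, -0.4, 7.4]
opening: 0.008
finger_force: 3.7
```

Emit:
{"api": "step_arm", "payload": {"series": [[0, 0, -2, 0, 0, 0, 1], [0, 0, -2, 0, 0, 0, 1], [0, 0, 0, 0, 0, 0, 1]]}}

```text
clock: 3.7
tool_pos: [0.5841, 0.0337, 0.07]
eef_rot: [-0.052, 0.999, -0.001, 0.001]
contact_force: [-10.3, -1.4, 36.8]
opening: 0.004
finger_force: 18.6
```

Run:
```python
from h import *
im,d,c=snap("side"); W=world(c,d)
b=im[165:245,310:405];cv2.imwrite("pics/c3.png",cv2.resize(b,None,fx=7,fy=7,interpolation=2))
m=(W[...,2]>.02)&(W[...,2]<.12)&(im.min(2)>70)&(W[...,0]<.568)&(W[...,0]>.5)&(abs(W[...,1]-.02)<.05)
for q in np.argwhere(m)[::2]: print(q,(W[tuple(q)]*1000).astype(int),im[tuple(q)])
```

```text
[208 345] [564  32  62] [79 76 79]
[210 344] [562  36  53] [91 91 93]
[210 346] [565  21  61] [94 93 95]
[211 343] [558  30  53] [85 82 84]
[211 345] [563  26  55] [ 98  98 100]
[211 347] [567  19  59] [96 93 97]
[212 342] [555  31  50] [74 73 74]
[212 345] [562  21  55] [100  99 101]
[212 347] [567  19  55] [94 93 96]
[213 340] [549  30  48] [114 117 119]
[213 344] [559  20  52] [77 76 79]
[213 346] [564  18  53] [104 104 105]
[214 337] [542  35  43] [183 191 200]
[214 339] [546  28  46] [123 125 129]
[214 344] [558  16  52] [80 80 81]
[214 346] [563  13  53] [95 93 95]
[215 336] [538  32  42] [143 148 155]
[215 338] [543  29  43] [121 122 126]
[215 340] [548  22  46] [100 100 102]
[215 343] [555  16  49] [79 78 79]
[215 345] [560  11  51] [94 94 96]
[216 338] [542  23  43] [103 103 105]
[216 340] [548  21  43] [106 105 106]
[216 342] [551  12  48] [92 91 93]
[216 344] [557  12  47] [87 87 89]
[217 338] [541  17  43] [101 102 104]
[217 340] [547  17  43] [104 104 106]
[217 342] [551  11  46] [ 98  97 100]
[218 338] [540  13  43] [100  99 102]
[218 340] [546  14  42] [102 102 104]
[218 342] [551  12  42] [86 87 89]
[219 340] [545   9  41] [106 107 111]
```

View pics/c3.png

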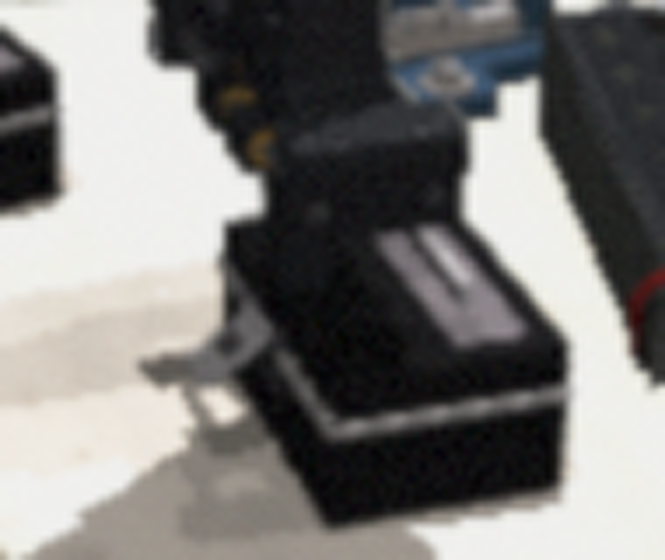

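The lid is shut. The flap still leans about 60°, with its end near (540,21,42). I'll press it down from above, then inward.

Emit:
{"api": "step_arm", "payload": {"series": [[0, 0, 20, 0, 0, 0, 1], [0, 0, 20, 0, 0, 0, 1], [-21, -6, 0, 0, 0, 0, 1], [-21, -6, 0, 0, 0, 0, 1], [0, 0, 0, 0, 0, 0, 1], [0, 0, -25, 0, 0, 0, 1], [0, 0, -20, 0, 0, 0, 1], [0, 0, -8, 0, 0, 0, 1], [0, 0, -5, 0, 0, 0, 1], [0, 0, -5, 0, 0, 0, 1], [0, 0, -5, 0, 0, 0, 1], [0, 0, -3, 0, 0, 0, 1], [0, 0, 0, 0, 0, 0, 1]]}}

```text
clock: 5.05
tool_pos: [0.5423, 0.0217, 0.0347]
eef_rot: [-0.052, 0.999, 0.0, 0.0]
contact_force: [1.0, 0.3, -0.9]
opening: 0.003
finger_force: 0.0
```

Emit:
{"api": "step_arm", "payload": {"series": [[3, 0, -1, 0, 0, 0, 1], [3, 0.5, -1, 0, 0, 0, 1], [3, 0.5, -1, 0, 0, 0, 1], [3, 0, -1, 0, 0, 0, 1], [2, 0, 0, 0, 0, 0, 1], [0, 0, 0, 0, 0, 0, 1]]}}

```text
clock: 5.65
tool_pos: [0.5538, 0.0225, 0.0305]
eef_rot: [-0.052, 0.999, -0.0, -0.002]
contact_force: [-5.2, 0.2, 3.3]
opening: 0.004
finger_force: 2.8
```

Run:
```python
from h import *
im,d,c=snap("side"); W=world(c,d)
b=im[165:245,310:405];cv2.imwrite("pics/c4.png",cv2.resize(b,None,fx=7,fy=7,interpolation=2))
```

```text
(no output)
```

View pics/c4.png

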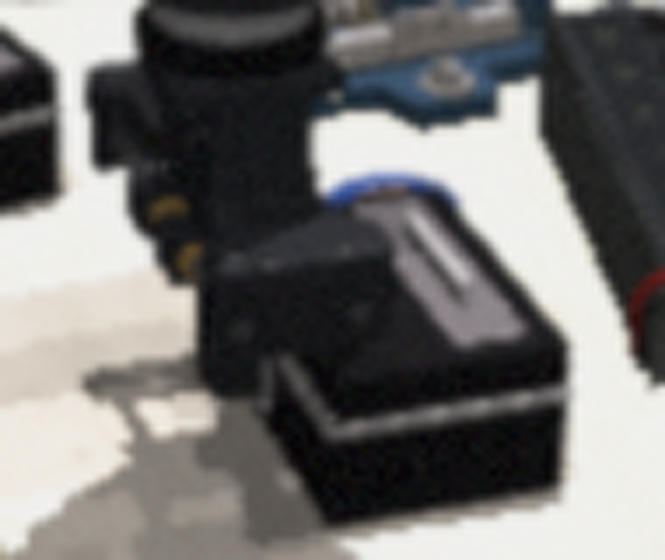

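The lid is still shut and the flap is nearly upright under the finger. I'll push a little further in, still at low force, then back off and look.

Emit:
{"api": "step_arm", "payload": {"series": [[2, 0, 0, 0, 0, 0, 1], [2, 0.5, 0, 0, 0, 0, 1], [0, 0, 0, 0, 0, 0, 1]]}}

```text
clock: 6.0
tool_pos: [0.5539, 0.0224, 0.0303]
eef_rot: [-0.052, 0.999, -0.001, -0.006]
contact_force: [-12.2, -0.9, 9.1]
opening: 0.006
finger_force: 6.4
```

Emit:
{"api": "step_arm", "payload": {"series": [[2, 0, 0, 0, 0, 0, 1], [2, 0, 0, 0, 0, 0, 1], [0, 0, 0, 0, 0, 0, 1]]}}

```text
clock: 6.3
tool_pos: [0.5539, 0.0224, 0.03]
eef_rot: [-0.053, 0.999, -0.002, -0.01]
contact_force: [-19.9, 0.5, 13.9]
opening: 0.004
finger_force: 9.7
```

Emit:
{"api": "step_arm", "payload": {"series": [[-20, -2, 0, 0, 0, 0, 1], [-20, -2, 0, 0, 0, 0, 1], [-20, -2, 0, 0, 0, 0, 1], [0, 0, 30, 0, 0, 0, 1], [0, 0, 40, 0, 0, 0, 1], [-20, 0, 40, 0, 0, 0, 1], [-30, 0, 40, 0, 0, 0, 1], [0, 0, 0, 0, 0, 0, 1], [0, 0, 0, 0, 0, 0, 1]]}}

```text
clock: 7.2
tool_pos: [0.4554, 0.0173, 0.1817]
eef_rot: [-0.052, 0.999, 0.0, 0.002]
contact_force: [-0.6, -0.3, -0.9]
opening: 0.009
finger_force: 0.0
```

Run:
```python
from h import *
im,d,c=snap("side"); W=world(c,d)
b=im[175:245,325:405];cv2.imwrite("pics/c5.png",cv2.resize(b,None,fx=7,fy=7,interpolation=2))
m=(W[...,2]>.02)&(W[...,2]<.12)&(im.min(2)>70)&(W[...,0]<.572)&(W[...,0]>.5)&(abs(W[...,1]-.02)<.025)
P=W[m]*1000
print(P[np.argsort(P[:,2])][::2].astype(int).tolist())
t,d2,c2=snap("top");cv2.imwrite("pics/t5.png",cv2.resize(t[130:270,170:460],None,fx=2.7,fy=2.7))
W2=world(c2,d2); print("lid z",np.median(W2[170:174,285:305,2]), W2[158:185:3,296].round(3).tolist())
```

```text
[[566, 26, 25], [564, 29, 27], [566, 15, 28], [566, 25, 30], [566, 28, 31], [569, 12, 33], [569, 14, 35], [567, 32, 51], [568, 12, 56], [565, 34, 57], [566, 25, 59], [568, 12, 60], [565, 35, 60], [566, 39, 61], [569, 15, 61], [568, 25, 61]]
lid z 0.6553599328472597 [[0.478, 0.002, 0.565], [0.469, 0.003, 0.573], [0.451, 0.002, 0.61], [0.437, 0.002, 0.636], [0.426, 0.001, 0.655], [0.416, 0.001, 0.67], [0.404, 0.001, 0.692], [0.383, -0.001, 0.748], [0.375, -0.001, 0.76]]
```

View pics/c5.png

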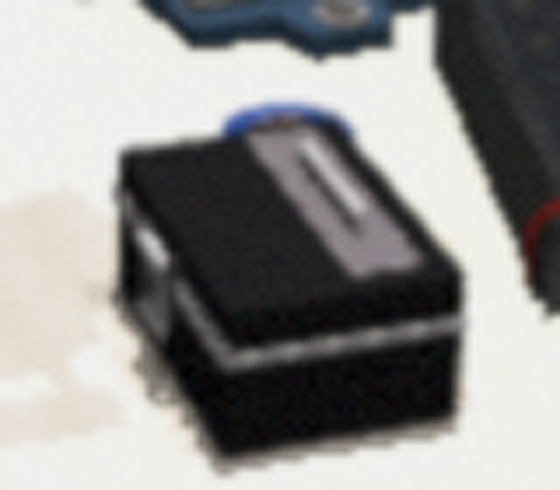

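View pics/t5.png

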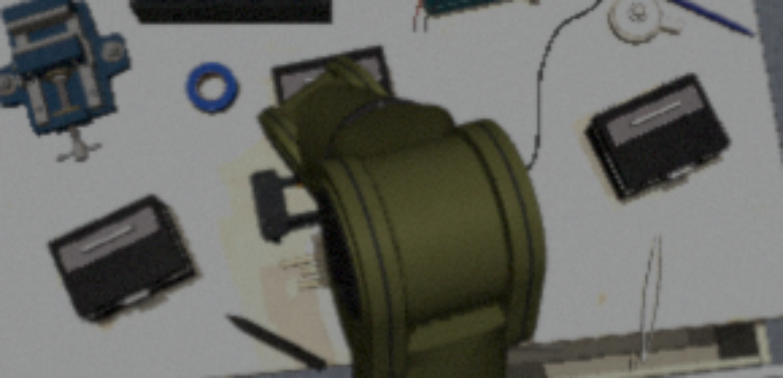

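The side view shows the lid shut and the flap flat on the front: x≈565 at z 25 and x≈567 at z 60, about 3° off upright. The other two cases are still shut, and the arm is clear.

```bash
python3 -c "
from plant import r
print(r.finish_job())"
```

```text
the job is handed in; nothing more can be done
None
```

I pressed the middle case's lid shut and pushed its catch flat (about 3° off upright by camera), left the other two cases untouched, and handed the job in with the arm clear; no verdict was returned.

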